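# Clamp a whetstone in its sharpening holder

## Task

Clamp the large two-layer whetstone in the stone holder, ready for sharpening: push the sprung curved arm back with one end of the stone until the other end clears the end stop, set the stone down flat and straight along the middle of the base, ease it back until it rests against the stop, and let go so that the arm holds it there. Whetstones chip, so do not let the spring snap the stone home and do not press or knock it hard on any part of the holder. Leave the other things on the worktop where they are.

Things in the scene. Friction and masses are not known exactly. Their poses are not given: they have to be found in the camera images.
- stone: The large whetstone: a loose rectangular block of two layers, brown-grey below and cream above, 150 (its x) x 50 (its y) x 25 mm high, 0.3 to 0.55 kg, lying cream side up on the worktop. Origin: centre of its underside; z up. Keep the cream side up; either end may go to the stop.
- holder: The stone holder, fixed on the worktop: a dark plate, x -150 to 125 mm along its length, y -45 to 45 mm across (-74 to 50 beyond x = 60 mm). Origin at worktop height; x runs from the end stop (-x end) to the sprung arm (+x end), z up. The plate's top, with two flush rubber strips, is 12 mm above the origin. Between stop and arm nothing stands on it.
- seat (a point): Point on top of the base at x = -20, y = 0 mm of the holder. The end stop is a steel bar across the base, 66 mm wide, 10 thick, 9 mm high above it, with a brass locking screw behind, no higher. It is locked rigid but was set by hand: its face lies anywhere from 67 to 83 mm from this point towards -x and is not reported: see or feel for it. A clamped stone's middle is within 8 mm of this point.
- clamp_nose (a point): Top centre of the nose roller of the sprung arm, an upright steel roller of 12 mm diameter reaching from 3 to 24 mm above the base. At rest this point is at x = 46, y = -1, z = 36 mm of the holder: the gap from roller to stop is then 7 to 23 mm shorter than the stone. Pushed towards +x the nose moves nearly straight, 33 mm at most.
- clamp (a joint): Swing of the sprung curved arm, a flat steel bow 12 mm high on a pivot with a spring coil (holder x = 61, y = -54 mm), black thumb tab outside. 0 at rest, grows as the nose, 55 mm from the pivot, is pushed to +x; hard limit 0.62 rad. The spring pushes the nose to -x with about 5 N at 0, 8 N at 0.2, 11 N at 0.45 rad. With a stone clamped it reads 0.12 to 0.43.
- small_stone: A smaller dark slate stone, 100 x 38 x 18 mm, loose on the worktop; it may lie where the large stone lay another time. Leave it. Origin: centre of its underside, as for all things below.
- flattening_plate: Grooved aluminium plate, 110 x 50 x 8 mm, on the worktop. Leave it.
- angle_guide: Small grey plastic rail, 70 x 30 x 16 mm, on the worktop. Leave it.
- mug: White mug, 80 mm across, 90 mm high. Leave it.
- water_bottle: Clear bottle, 60 mm across, 170 mm high. Leave it.
- soaking_tub: White empty open tub, 130 x 230 x 70 mm. Leave it.
- knife: Chef's knife, about 340 mm long, on the wooden board (170 x 360 x 18 mm) at the far side. Leave it.
- honing_rod: Steel honing rod with black handle, 325 mm long, on the same board. Leave it.
Mind the look-alikes: they are no part of the job. What is shaped like the stone but green or yellow is not meant.

How it is judged (in metres and radians):
On the way:
1. the sprung arm is pushed back with the stone (value of joint clamp above 0.1 rad and contact force between stone and holder above 2 N), for 0.1 s.
At the end, for the whole second after the job is handed in: The stone lies flat on the holder's base, cream side up, within 8 mm of its middle line and 3.5 degrees of its length, at rest between stop and arm; the arm is held back by it (0.09 to 0.47 rad) and presses it against the stop (x of stone in the frame of holder between -0.0305 and -0.0095 m and y of stone in the frame of holder between -0.008 and 0.008 m and z of stone in the frame of holder between 0.009 and 0.014 m and angle between stone's own z axis and vertical below 0.03 rad and angle between the x axis of stone and the x axis of holder, either way round below 0.06 rad and value of joint clamp between 0.09 and 0.47 rad and velocity of joint clamp below 0.05 rad/s and contact force between stone and holder above 10 N and linear speed of stone below 0.005 m/s and angular speed of stone below 0.05 rad/s); the robot touches nothing.
It fails at once if the stone is pressed, knocked or snapped hard on the holder (clamped at rest the forces of arm, stop and base come to about 20 N in all) (contact force between stone and holder above 35 N).
It fails at once if the arm is let snap back (nose faster than about 65 mm/s), with or without the stone (velocity of joint clamp below -1.2 rad/s).
It fails at once if another thing is moved by over 2 cm (distance of any of small_stone, flattening_plate, angle_guide, mug, water_bottle, soaking_tub, knife, honing_rod from where it was at the start of the episode above 0.02 m).
It also fails if it takes over 45 s, if anything falls off the work surface, if the arm or the gripper's body presses on something with over 40 N, if the wrist force passes 120 N, or if a joint passes its speed limit or range.

## Robot

A 6-joint arm with a two-finger parallel gripper is mounted at the origin on the work surface. World frame = base frame: x ahead of the robot, y to its left, z up, the work surface at z = 0. Lengths are in m, angles in degrees, forces in N, time in s.
With the tool pointing down it reaches from about 0.375 to 0.75 m from the base axis. Payload 9 kg.
Tool frame: the origin (TCP) lies where the fingers leave the gripper's body, on its centre line; the fingertips stand 73 mm ahead of it and the grasp point (between the pads) lies 54 mm ahead of it; z points along the fingers, y is the line along which they close (so a half turn about z gives the same grasp; the last joint's range is limited). The gripper opens to 85 mm and grips with 20 to 120 N. Pads are 22 mm wide; open, the fingers measure 114 mm over their backs; the gripper's body (76 mm by 85 mm) begins 54 mm behind the grasp point. The pads swing forward as they close: fully open they stand 13 mm farther back than shut.
Start: joints at [-81.858, 5.964, 5.575, 89.605, 0, 77.527], TCP at [0.211, -0.562, 0.304] pointing down, gripper open.
Joint ranges: [-171.21, 171.21], [-48.23, 106.86], [-62.78, 66.21], [-105.2, 120.99], [-86.42, 89.51], [-180, 180]. Speed limits (degrees/s): [127.2, 127.2, 147.25, 180, 180, 180].

## Interface

Orientations are given as [roll, pitch, yaw] about the fixed x, y, z axes, in that order (R = Rz(yaw) Ry(pitch) Rx(roll)).
In Python, from rig import env gives the robot as it stands. The module is installed in compiled form; this text tells all that it offers. Calls block until the motion is done:
- env.movep(position, orientation): joint-space move of the TCP to a pose.
- env.movel(position, frame=None, max_speed=0.15, force_limit=None): straight line of the TCP; frame=None keeps the orientation; max_speed is the mean speed in m/s. With force_limit (N) it stops when the force on the tool has changed by that much, and returns True; else False.
- env.move_joints(angles): joint-space move.
- env.grip(opening, grasp_force=None): finger opening in m; grasp_force is the grip in N (None keeps the last); returns when the fingers have stopped.
- env.hold(seconds).
- env.ik(position, orientation): joint angles nearest the present ones, or None.
- env.read_state(): the state.
- env.get_image(name): name is "side" or "top" or "wrist"; returns the picture (480x640x3 uint8, red, green, blue); there is no depth.
- env.camera_params(name): a dict with "mtx" (3x3 intrinsics, pixels), "extrinsics" (4x4, takes a point from world to camera coordinates); the wrist camera has in their place "T_tool_cam" (4x4, takes a point from camera to tool coordinates, whose origin is the TCP and whose axes are the flange's). Camera axes: x right, y up, looking along -z (the intrinsics and any distortion apply to the point x, -y, -z); pixel columns grow to the right and rows downward; lengths in m; the calibration is good to about 2 mm. A picture is of the moment at which its call begins: read the wrist's pose just before it. camera_params takes no time and is no camera call.
A pose or a line that the arm cannot do raises env.PlanningError and nothing moves.
- env.hand_in(): hands the job in; it is judged then, once.
The state is a dict: "clock": time; "qpos": joint angles; "qd": joint speeds; "joint_torque": joint torques, N m; "ee_pos": TCP position; "orientation": TCP orientation; "force": force on the tool from outside, world axes, zero at the start; "wrist_torque": the same for the moment, N m; "width": finger opening in m; "finger_force": force on a finger pad.
Only numpy, scipy, OpenCV 4.12 (cv2) and the standard library are available. Lean on these libraries where they do the work, as an engineer would, in place of code of your own. Each camera call takes 0.05 s, during which the arm holds its last target. There are 200 camera calls.

## Working session

There is one attempt and no reset: what is moved stays moved. The work goes in short steps, each a Python script; the robot and the scene stay as the last script left them, time stands still between calls to the robot, and variables do not carry over. Pictures are saved under pics/ and viewed, at most 10 in all, crops included, and the job is handed in when it is done.

```bash
mkdir -p pics; python3 - <<'E'
from rig import env
import cv2
for n in("top","side"):
    im=env.get_image(n); cv2.imwrite(f"pics/{n}0.png",im[...,::-1])
    p=env.camera_params(n); print(n,{k:(v.round(4).tolist() if hasattr(v,'round') else v) for k,v in p.items()})
print(env.camera_params("wrist")); print(env.read_state())
E
```

```text
top {'mtx': [[551.4309, 0.0, 318.1916], [0.0, 551.4309, 233.6772], [0.0, 0.0, 1.0]], 'extrinsics': [[-0.0225, -0.9996, -0.0146, 0.0343], [0.9924, -0.0241, 0.121, -0.5216], [-0.1213, -0.0118, 0.9925, -1.4093], [0.0, 0.0, 0.0, 1.0]]}
side {'mtx': [[454.3521, 0.0, 321.4343], [0.0, 454.3521, 231.9391], [0.0, 0.0, 1.0]], 'extrinsics': [[0.9969, -0.0776, 0.0089, -0.5235], [0.0376, 0.5771, 0.8158, -0.0743], [-0.0684, -0.8129, 0.5783, -1.0248], [0.0, 0.0, 0.0, 1.0]]}
{'mtx': array([[345.71741064,   0.        , 320.85190853],
       [  0.        , 345.71741064, 230.5608741 ],
       [  0.        ,   0.        ,   1.        ]]), 'T_tool_cam': array([[-3.60828701e-04,  9.63702365e-01,  2.66978692e-01,
         6.80802849e-02],
       [ 9.99999933e-01,  3.31952521e-04,  1.53290311e-04,
         7.36668780e-04],
       [ 5.91019851e-05,  2.66978730e-01, -9.63702420e-01,
        -7.06306772e-02],
       [ 0.00000000e+00,  0.00000000e+00,  0.00000000e+00,
         1.00000000e+00]])}
{'clock': 0.1, 'qpos': array([-8.18577107e+01,  5.99485529e+00,  5.53246428e+00,  8.96046435e+01,
       -2.10626760e-03,  7.75264426e+01]), 'qd': array([-0.03598975, -0.07953939,  0.07705698, -0.00585996,  0.03305059,
        0.01727956]), 'joint_torque': array([ 6.53843279e-03, -5.58205462e+01,  5.04722285e+01,  1.26655141e-02,
       -2.27961668e-04, -6.03879528e-06]), 'ee_pos': array([ 0.21122804, -0.5613651 ,  0.30321265]), 'orientation': array([-1.79934093e+02, -1.24221732e-02,  2.06158407e+01]), 'force': array([ 0.8480154 , -0.61190049, -0.26953744]), 'wrist_torque': array([ 0.01438856, -0.05942193, -0.03964187]), 'finger_force': 0.0, 'width': 0.0855897191386717}
```

View pics/top0.png

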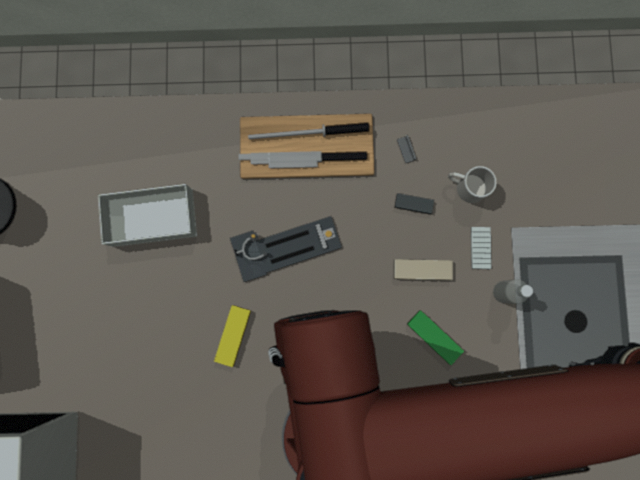

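View pics/side0.png

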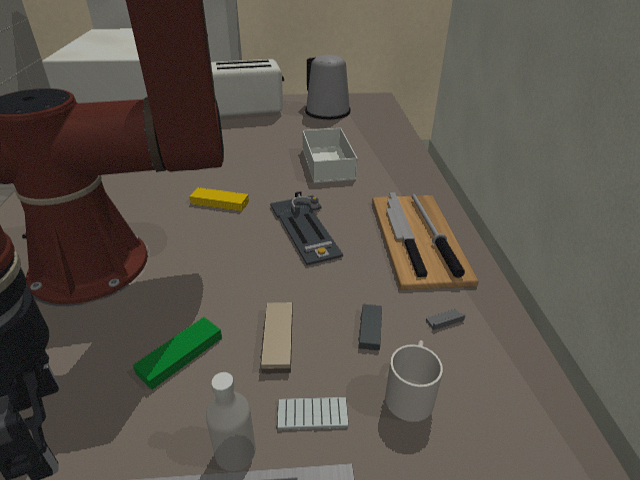

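The top view shows the cream block at (424,270). The look-alikes are the green block (436,338), the yellow block (233,336) and the dark slate (414,204). Only the cream-on-brown block fits the description. The holder is at (286,248), with its stop on the right (322,236) and its arm on the left (250,248). Next I measure and confirm in a crop.

```bash
cat > h.py <<'E'
from rig import env
import cv2, numpy as np
from scipy.spatial.transform import Rotation as R
def ray(n,uv,z,T=None):
    "pixels -> world points on plane z; T: tool pose for the wrist"
    p=env.camera_params(n); M=p["mtx"]
    uv=np.atleast_2d(np.float64(uv))
    d=np.c_[(uv[:,0]-M[0,2])/M[0,0],-(uv[:,1]-M[1,2])/M[1,1],-np.ones(len(uv))]
    if n=="wrist": C=T@p["T_tool_cam"]
    else: C=np.linalg.inv(p["extrinsics"])
    d=d@C[:3,:3].T; o=C[:3,3]
    return o+d*((z-o[2])/d[:,2])[:,None]
def tool():
    s=env.read_state(); T=np.eye(4); T[:3,:3]=R.from_euler('xyz',s['orientation'],degrees=True).as_matrix(); T[:3,3]=s['ee_pos']; return T
def blob(mask,near=None):
    cs,_=cv2.findContours(mask.astype(np.uint8),cv2.RETR_EXTERNAL,cv2.CHAIN_APPROX_NONE)
    cs=[c for c in cs if cv2.contourArea(c)>80]
    if near is None: return max(cs,key=cv2.contourArea)
    return min(cs,key=lambda c:np.hypot(*(c[:,0].mean(0)-near)))
def rect(n,c,z,T=None):
    w=ray(n,c[:,0,:],z,T)[:,:2]
    (x,y),(a,b),t=cv2.minAreaRect((w*1000).astype(np.float32))
    if a<b: a,b,t=b,a,t+90
    t=(t+90)%180-90
    return np.round([x,y,a,b,t],1)
E
python3 - <<'E'
from h import *
im=cv2.imread("pics/top0.png"); hsv=cv2.cvtColor(im,cv2.COLOR_BGR2HSV)
for p in[(424,270),(245,260),(322,236),(300,270),(380,270),(290,243)]: print(p,hsv[p[1],p[0]],end=' ')
H,S,V=cv2.split(hsv)
m=(V>125)&(H>10)&(H<35)&(S<110); print("\nstone",rect("top",blob(m,(424,270)),.025))
d=(V<62); d[:,:200]=0;d[:215]=0;d[290:]=0;d[:,350:]=0
c=blob(cv2.morphologyEx(d.astype(np.uint8),cv2.MORPH_CLOSE,np.ones((5,5))),(286,248)); print("holder",rect("top",c,.012))
a=cv2.resize(im[205:295,220:350],None,fx=6,fy=6)[:,:780]; cv2.imwrite("pics/c1.png",a)
b=cv2.resize(im[240:300,380:470],None,fx=6,fy=6); 
o=np.zeros((900,780,3),np.uint8);o[:540]=a;o[540:,:540]=b;cv2.imwrite("pics/c1.png",cv2.resize(o,(520,600)))
E
```

```text
(424, 270) [ 25  42 153] (245, 260) [90 30 59] (322, 236) [ 90   8 130] (300, 270) [ 20  29 107] (380, 270) [ 22  27 105] (290, 243) [99 27 67] 
stone [ 424.4 -248.   145.4   49.1   87.4]
holder [493.5 105.7 272.7 106.5 -71.7]
```

View pics/c1.png

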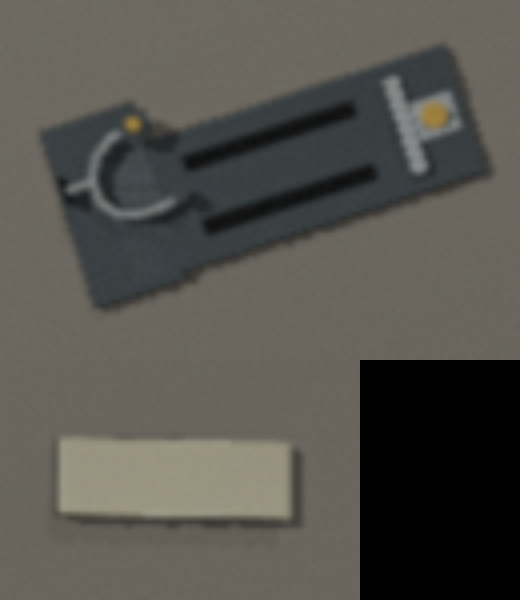

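The crop confirms the cream two-layer block is the stone, at (424,-248) mm with its long side at 87°. The holder's x axis is at about 108°, with the stop on the right. Next I look at the holder from the wrist camera.

```bash
python3 - <<'E'
from h import *
env.movep([.49,.10,.30],[180,0,108]); env.movel([.49,.10,.23])
T=tool(); im=env.get_image("wrist"); np.save("pics/T1.npy",T); cv2.imwrite("pics/w1.png",im[...,::-1])
print(env.read_state()['clock'],T.round(3).tolist())
E
```

```text
3.3083 [[-0.309, 0.951, 0.001, 0.49], [0.951, 0.309, -0.0, 0.1], [-0.0, 0.0, -1.0, 0.231], [0.0, 0.0, 0.0, 1.0]]
```

View pics/w1.png

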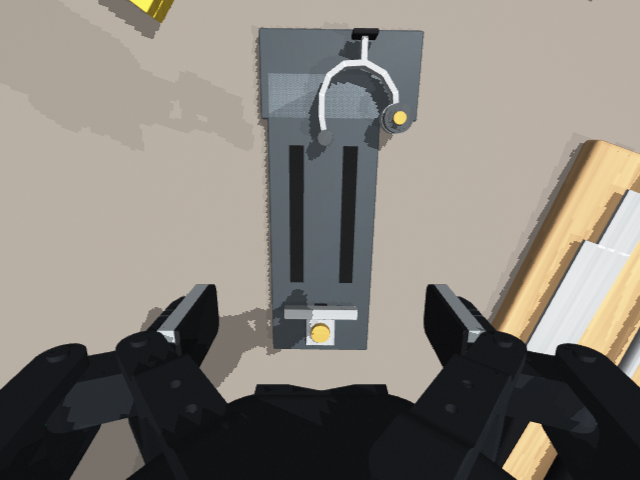

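The wrist view shows the holder plate with corners (260,28), (423,31), (368,349) and (273,349), the nose at (325,137), the stop bar at rows 306-320 and the brass screw at (320,333). Next I fit the lines.

```bash
python3 - <<'E'
from h import *
T=np.load("pics/T1.npy"); im=cv2.imread("pics/w1.png"); hsv=cv2.cvtColor(im,cv2.COLOR_BGR2HSV); g=cv2.cvtColor(im,cv2.COLOR_BGR2GRAY).astype(float)
sat=(im[...,2].astype(int)-im[...,0])  # red-blue: worktop warm, plate cool
L=[];Rr=[]
for r in range(150,285,3):
    cool=sat[r]<5
    L.append((np.where(cool[240:300])[0].min()+240-.5 if 0 else next(c for c in range(285,240,-1) if not cool[c])+.5,r))
    Rr.append((next(c for c in range(362,420) if not cool[c])-.5,r))
res=[]
for e in(L,Rr):
    w=ray("wrist",e,.012,T)[:,:2]; 
    v=cv2.fitLine(w.astype(np.float32),cv2.DIST_HUBER,0,1e-5,1e-5).ravel(); 
    if v[1]<0: v[:2]*=-1
    res.append(v); print("edge ang",np.degrees(np.arctan2(v[1],v[0])),v)
ang=np.arctan2(res[0][1]+res[1][1],res[0][0]+res[1][0]); ex=np.array([np.cos(ang),np.sin(ang)]);ey=np.array([-ex[1],ex[0]])
print("ang",np.degrees(ang),"y offs",[ (v[2:]@ey).round(4) for v in res])
def hx(uv,z): w=ray("wrist",uv,z,T)[:,:2]; return np.c_[w@ex,w@ey].round(4).tolist()
print("far edge (x=125)",hx([(300,28.5),(380,30)],.012),"near edge(-150)",hx([(300,349.5),(350,349.5)],.012))
print("pivot brass, screw, nose top",hx([(400,118)],.04),hx([(320.5,333)],.021),hx([(326,137)],.036))
for c in(300,345): print(c,g[298:324,c].astype(int).tolist(), "top edge z.021",hx([(c,306)],.021),hx([(c,306)],.012),hx([(c,310)],.021))
print(g[20:36,300].astype(int),g[340:356,300].astype(int))
E
```

```text
edge ang 107.0064 [-0.2924786   0.95627207  0.44911098  0.08506343]
edge ang 107.078545 [-0.2936824   0.95590305  0.5369458   0.10484768]
ang 107.04247 y offs [np.float32(-0.4543), np.float32(-0.5441)]
far edge (x=125) [[0.0949, -0.4807], [0.0949, -0.5405]] near edge(-150) [[-0.1802, -0.4806], [-0.1795, -0.5286]]
pivot brass, screw, nose top [[0.0312, -0.5542]] [[-0.1564, -0.4999]] [[0.0171, -0.5013]]
300 [61, 61, 60, 61, 54, 53, 53, 71, 76, 75, 77, 105, 146, 150, 150, 151, 154, 150, 151, 153, 154, 77, 61, 60, 59, 60] top edge z.021 [[-0.1294, -0.4812]] [[-0.1341, -0.4806]] [[-0.1333, -0.4812]]
345 [96, 96, 95, 95, 95, 88, 87, 88, 109, 111, 113, 102, 206, 222, 220, 220, 221, 223, 221, 224, 223, 177, 101, 94, 94, 93] top edge z.021 [[-0.1287, -0.5214]] [[-0.1335, -0.5222]] [[-0.1327, -0.5216]]
[177 177 178 177 177 178 177 173 117  93 109 108 108 107 107 106] [ 91  92  92  92  92  92  92  92  87 153 176 178 178 178 178 178]
```

Checks pass: plate 90 x 275 mm, nose at holder (47,-2). The stop face is at holder x ≈ -102.5 mm, which puts the clamped stone's centre at -27.5 mm. Next I look at the stone, then grasp it.

```bash
cat >> h.py <<'E'
A=107.04; ex=np.array([np.cos(np.radians(A)),np.sin(np.radians(A))]); ey=np.array([-ex[1],ex[0]])
O=-.0301*ex-.4992*ey   # holder origin
def W(x,y,z): return [*(O+x*ex+y*ey),z]
E
python3 - <<'E'
from h import *
print("holder",O)
env.movep([.424,-.248,.22],[180,0,87.4])
T=tool(); im=env.get_image("wrist")[...,::-1].copy(); np.save("pics/T2.npy",T); cv2.imwrite("pics/w2.png",im)
hsv=cv2.cvtColor(im,cv2.COLOR_BGR2HSV); H,S,V=cv2.split(hsv)
print(env.read_state()['clock'],hsv[230,320],hsv[230,200])
M=env.camera_params("wrist"); 
E
```

```text
holder [0.48610581 0.11750658]
4.6917 [ 24  32 228] [ 17  28 162]
```

View pics/w2.png

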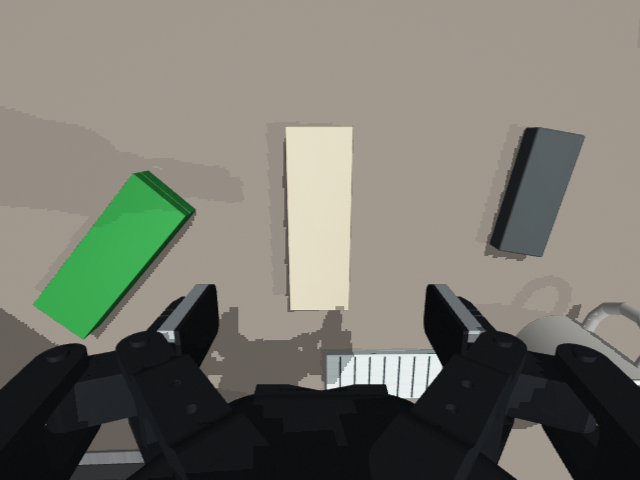

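The wrist view shows the cream stone at cols 286-352, rows 127-310, clear of its neighbours. I measure it, check the size and grasp.

```bash
python3 - <<'E'
from h import *
T=np.load("pics/T2.npy"); im=cv2.imread("pics/w2.png"); H,S,V=cv2.split(cv2.cvtColor(im,cv2.COLOR_BGR2HSV))
m=((V>195)&(S>18)&(S<70)&(H>15)&(H<35)).astype(np.uint8); m[320:]=0
r=rect("wrist",blob(m,(319,218)),.025,T); print(r)
x,y,a,b,t=r
if t<0:t+=180
assert abs(a-150)<5 and abs(b-50)<4
env.movep([x/1e3,y/1e3,.15],[180,0,t]); env.movel([x/1e3,y/1e3,.077],max_speed=.1,force_limit=15)
print(env.read_state()['ee_pos'],env.read_state()['force'])
env.grip(.045,80); s=env.read_state(); print(s['clock'],s['width'],s['finger_force'],s['ee_pos'],s['force'])
np.save("pics/g.npy",[x/1e3,y/1e3,t])
E
```

```text
[ 423.6 -248.9  148.5   49.    87.4]
[ 0.42395661 -0.24928677  0.07776067] [-0.26547253  0.63338601  0.66965893]
6.3917 0.04880396180276362 84.79820966720581 [ 0.423993   -0.24933445  0.07793684] [-1.12093232  0.65190151  6.83746838]
```

```bash
python3 - <<'E'
from h import *
p=np.load("pics/g.npy")
env.movel([p[0],p[1],.19],max_speed=.12)
env.movep(W(-.042,0,.16),[180,0,A])
T=tool(); im=env.get_image("wrist")[...,::-1]; cv2.imwrite("pics/w3.png",im); np.save("pics/T3.npy",T)
s=env.read_state(); print(s['clock'],s['ee_pos'],W(-.042,0,.16),s['orientation'],s['force'],s['width'])
E
```

```text
8.8 [0.49867002 0.0762122  0.16007569] [np.float64(0.498413454814186), np.float64(0.07735035914711283), 0.16] [1.79993903e+02 2.24149992e-02 1.06937497e+02] [-0.23568317 -0.47874378 -3.41693336] 0.04824942246944571
```

View pics/w3.png

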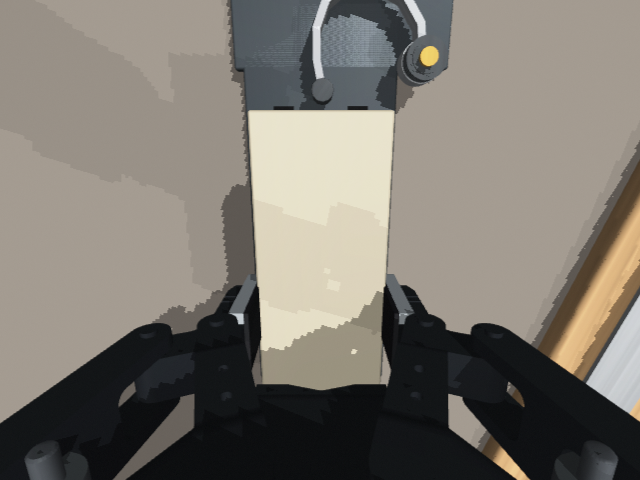

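The stone is held straight. Its top +x edge is at row 110.5, cols 248-394, with the roller ahead at (322,90). I compute the stone's offset in the grip and lower it to just above stop height.

```bash
python3 - <<'E'
from h import *
T=np.load("pics/T3.npy"); zt=T[2,3]-.0779+.025
w=ray("wrist",[(249,110.5),(393.5,110.5),(258,240),(388,240)],zt,T)[:,:2]-O
print("ends in holder",np.c_[w@ex,w@ey].round(4).tolist(),"tcp x,y",(T[:2,3]-O)@ex,(T[:2,3]-O)@ey)
env.movel(W(-.042,0,.112),max_speed=.1)
print(env.movel(W(-.042,0,.1025),max_speed=.03,force_limit=6))
env.hold(.2); s=env.read_state(); d=s['ee_pos'][:2]-O; print(s['clock'],d@ex,d@ey,s['ee_pos'][2],s['orientation'],s['force'])
E
```

```text
ends in holder [[0.0318, 0.0237], [0.0318, -0.0252], [-0.014, 0.0229], [-0.014, -0.0256]] tcp x,y -0.0429126897585204 7.531351082219943e-05
False
10.1 -0.04205267289497267 -0.00010755874911776464 0.10265383337218793 [1.79985294e+02 3.99334051e-03 1.07036353e+02] [ 1.14871138e+00 -6.83056920e-04 -5.27313013e+00]
```

```bash
python3 - <<'E'
from h import *
def st(r=None):
    s=env.read_state(); d=s['ee_pos'][:2]-O; f=s['force']; print(r,s['clock'].__round__(2),"x,y",(d@ex).round(4),(d@ey).round(4),"z",s['ee_pos'][2].round(4),s['orientation'].round(2),"f",np.round([f[:2]@ex,f[:2]@ey,f[2]],1),round(s['width'],4))
st()
st(env.movel(W(-.0215,0.0007,.1025),max_speed=.02,force_limit=14)); env.hold(.2); st()
E
```

```text
None 10.1 x,y -0.0421 -0.0001 z 0.1027 [179.99   0.   107.04] f [-0.3 -1.1 -5.3] 0.0483
False 11.28 x,y -0.0224 0.0016 z 0.1023 [-179.85    0.18  107.03] f [-8.6  6.5 -2. ] 0.0483
None 11.47 x,y -0.0224 0.0016 z 0.1023 [-179.85    0.18  107.02] f [-9.2  6.5 -2.5] 0.0484
```

```bash
cat >> h.py <<'E'
def st(r=None):
    s=env.read_state(); d=s['ee_pos'][:2]-O; f=s['force']; print(r,round(s['clock'],2),"x,y",(d@ex).round(4),(d@ey).round(4),"z",s['ee_pos'][2].round(4),s['orientation'].round(2),"f",np.round([f[:2]@ex,f[:2]@ey,f[2]],1),round(s['width'],4))
E
python3 - <<'E'
from h import *
st(env.movel(W(-.0215,0.0003,.0925),max_speed=.02,force_limit=8)); 
st(env.movel(W(-.0215,0.0003,.0865),max_speed=.006,force_limit=4)); env.hold(.2); st()
E
```

```text
False 12.12 x,y -0.0227 -0.0004 z 0.0935 [179.92   0.19 107.  ] f [-8.9  0.1 -0.5] 0.0486
True 12.79 x,y -0.0229 -0.0007 z 0.09 [179.88   0.23 106.99] f [-1.  -0.3  4.5] 0.0482
None 12.99 x,y -0.023 -0.0007 z 0.09 [179.88   0.21 106.98] f [-1.6 -1.3  6.3] 0.0484
```

```bash
python3 - <<'E'
from h import *
st(env.movel(W(-.0215,0.0003,.0895),max_speed=.005)); env.hold(.2); st()
st(env.movel(W(-.0325,0.0006,.0893),max_speed=.006,force_limit=5)); env.hold(.1); st()
E
```

```text
False 13.42 x,y -0.0227 -0.0005 z 0.09 [179.91   0.31 106.93] f [-8.2 -2.9 -2.4] 0.0483
None 13.62 x,y -0.0226 -0.0005 z 0.09 [179.91   0.3  106.93] f [-8.3 -2.5 -0.8] 0.0482
True 14.58 x,y -0.027 -0.0006 z 0.09 [179.87   0.19 106.93] f [ 0.4 -0.8  4.5] 0.0483
None 14.68 x,y -0.0269 -0.0006 z 0.09 [179.87   0.19 106.93] f [ 2.3 -0.8  5.6] 0.0482
```

```bash
python3 - <<'E'
from h import *
c=env.read_state()['ee_pos'][:2]-O; x=c@ex
st(env.movel(W(x,0.0004,.0897),max_speed=.005)); env.hold(.2); st()
st(env.movel(W(x-.004,0.0004,.0897),max_speed=.005,force_limit=6)); env.hold(.1); st()
im=env.get_image("wrist")[...,::-1]; cv2.imwrite("pics/w4.png",im)
im=env.get_image("side")[...,::-1]; cv2.imwrite("pics/s4.png",cv2.resize(im[170:290,240:380],None,fx=4,fy=4,interpolation=cv2.INTER_CUBIC))
E
```

```text
False 14.97 x,y -0.027 -0.0004 z 0.09 [179.8    0.21 106.93] f [ 0.1 -5.4  0.5] 0.0483
None 15.18 x,y -0.0269 -0.0004 z 0.09 [179.8    0.21 106.93] f [ 0.3 -5.8  1. ] 0.0483
True 15.54 x,y -0.0271 -0.0005 z 0.09 [1.7978e+02 9.0000e-02 1.0694e+02] f [ 1.1 -0.6  3.2] 0.048
None 15.64 x,y -0.0271 -0.0004 z 0.09 [1.7979e+02 9.0000e-02 1.0694e+02] f [0.6 0.  4.3] 0.048
```

View pics/s4.png

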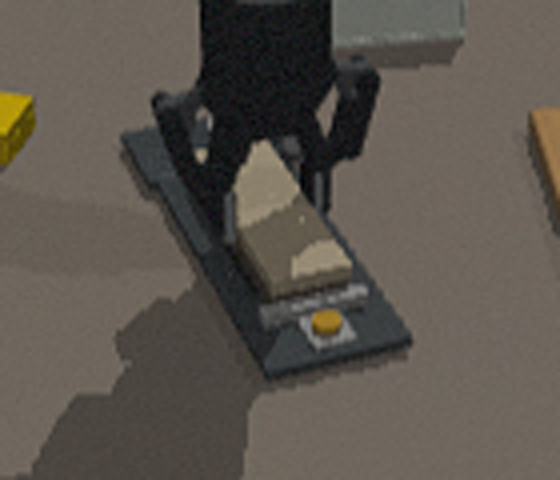

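The side crop shows the stone flat with its end against the stop bar (315,298), and x no longer moves when I push. Next I release gently and retreat.

```bash
python3 - <<'E'
from h import *
env.grip(.045,20); st()
env.grip(.058); env.hold(.2); st(); env.grip(.085); st()
p=env.read_state()['ee_pos']
env.movel([p[0],p[1],.13],max_speed=.06); env.movel([p[0],p[1],.25],max_speed=.15)
T=tool(); np.save("pics/T5.npy",T); im=env.get_image("wrist")[...,::-1]; cv2.imwrite("pics/w5.png",im); st()
E
```

```text
None 15.96 x,y -0.0271 -0.0004 z 0.09 [1.7979e+02 9.0000e-02 1.0694e+02] f [ 1.  -0.8  5.5] 0.0482
None 16.42 x,y -0.0272 -0.0003 z 0.0897 [1.7981e+02 1.0000e-01 1.0694e+02] f [ 0.   0.1 -0.5] 0.0578
None 16.81 x,y -0.0272 -0.0004 z 0.0899 [1.7979e+02 1.0000e-01 1.0694e+02] f [-0.3  0.4 -0.8] 0.085
None 18.62 x,y -0.027 0.0 z 0.2487 [1.7990e+02 6.0000e-02 1.0694e+02] f [-0.2  0.1 -0.2] 0.0848
```

View pics/w5.png

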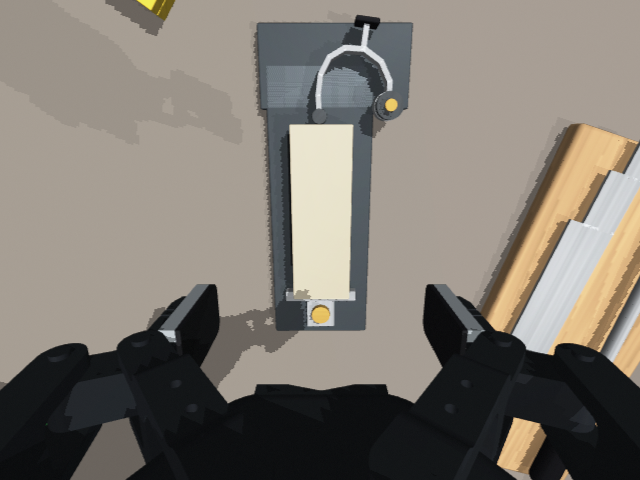

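The stone (290-353, 125-298) lies centred on the base between the roller (319,117) and the stop (320,296). I check the numbers, then hand in.

```bash
python3 - <<'E'
from h import *
T=np.load("pics/T5.npy"); im=cv2.imread("pics/w5.png"); H,S,V=cv2.split(cv2.cvtColor(im,cv2.COLOR_BGR2HSV))
m=((V>195)&(S>18)&(S<70)&(H>15)&(H<35)).astype(np.uint8); m[:122]=0;m[301:]=0;m[:,:280]=0;m[:,360:]=0
r=rect("wrist",blob(m),.037,T); d=r[:2]/1e3-O; n=ray("wrist",[(319.5,117)],.036,T)[0,:2]-O
print(r,"stone in holder",d@ex,d@ey,"nose",n@ex,n@ey)
if abs(d@ex+.0275)<.0025 and abs(d@ey)<.005 and abs((r[4]%180)-A)<2: print(env.hand_in())
E
```

```text
[495.1  91.8 148.4  49.1 -73. ] stone in holder -0.027213720123888212 -0.0010663165610499926 nose 0.05297549498767924 -0.00014746202108473542
the job is handed in; nothing more can be done
None
```

I clamped the cream two-layer whetstone between the stop and the sprung arm and handed the job in. My last camera check put it 27 mm from the holder origin towards the stop, 1 mm off the middle line and straight to within 0.1°; the hand-in itself gave no verdict.

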